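Find the worn machine foot by dragging

TASK

One of the three machine feet on the steel plate has a worn-out pad and slides too easily: drag each foot in turn at least 5 cm over the plate, feeling how much it resists, and leave it where the drag ends; lift none before all three have been dragged, do not tip them or press them down hard. Then lift the slippery one and stand it gently and flat on the floor of either half of the blue tray. The two sound feet stay standing on the plate; leave the oil bottle, the pressure gauge and the steel weight where they are.

Things in the scene. Friction and masses are not known exactly. Their poses are not given: they have to be found in the camera images.
- foot_1: one of three like feet, about 0.85 kg: dark steel base 70x70x16 mm, on it a bright square grip 28x28 mm, 16 to 50 mm above the underside, square to the base. Origin: centre of the underside, within 1.5 mm; z up. A hidden rubber pad in the underside carries it. In one foot, any of the three, it is worn away: that one rides on its steel rim and drags with about 0.6 N, the others 3.7 N (+-25 %)
- foot_2: one of three like feet, about 0.85 kg: dark steel base 70x70x16 mm, on it a bright square grip 28x28 mm, 16 to 50 mm above the underside, square to the base. Origin: centre of the underside, within 1.5 mm; z up. A hidden rubber pad in the underside carries it. In one foot, any of the three, it is worn away: that one rides on its steel rim and drags with about 0.6 N, the others 3.7 N (+-25 %)
- foot_3: one of three like feet, about 0.85 kg: dark steel base 70x70x16 mm, on it a bright square grip 28x28 mm, 16 to 50 mm above the underside, square to the base. Origin: centre of the underside, within 1.5 mm; z up. A hidden rubber pad in the underside carries it. In one foot, any of the three, it is worn away: that one rides on its steel rim and drags with about 0.6 N, the others 3.7 N (+-25 %)
- plate: ground steel plate, fixed, 280 (x) x 250 (y) x 12 mm. Origin: centre of the underside, z up. The feet stand on it in three marked lanes at x = -90, 0, +90 mm, all at about y = -60 mm, square to its axes; the lanes run along y and are free towards +y, which points about to the robot's left
- tray: blue parts tray, fixed, 120 (x) x 180 (y) x 28 mm, floor and walls 3 mm thick. Origin: centre of the underside, z up. A 4 mm wall at y = 0, 24 mm high, parts it into two empty halves, each 114 (x) x 85 (y) mm inside, centred at y = -44 and +44 mm. Its long side (y) points about along the robot's x
- oil_bottle: white oil bottle with a red spout, 46 mm wide, 119 mm tall, loose; leave it alone. Origin: centre of the underside
- gauge: dial pressure gauge lying on its back, 121x87x40 mm, loose; leave it alone. Origin: centre of the underside
- weight: steel calibration weight with a neck, 37 mm wide, 88 mm tall, loose; leave it alone. Origin: centre of the underside
There are look-alikes about, which are no part of the job. Leave any red look-alike of the foot_2 alone.

How it is judged:
On the way:
1. all three feet have been dragged at least 40 mm and stand on the plate (distance of each of foot_1, foot_2, foot_3 from where it was at the start of the episode above 0.04 m and x of foot_1 in the frame of plate between -0.14 and 0.14 m and y of foot_1 in the frame of plate between -0.125 and 0.125 m and z of each of foot_1, foot_2, foot_3 in the frame of plate below 0.017 m and x of foot_2 in the frame of plate between -0.14 and 0.14 m and y of foot_2 in the frame of plate between -0.125 and 0.125 m and x of foot_3 in the frame of plate between -0.14 and 0.14 m and y of foot_3 in the frame of plate between -0.125 and 0.125 m), for 0.2 s.
At the end, for the whole second after the job is handed in: The slippery foot stands upright (within 0.06 rad) on the floor of the blue tray (within 5 mm), its bare steel rim bearing on the floor (a sound foot would bear on its pad instead); the other two stand upright on the steel plate with their centres over it; all three are at rest (((x of foot_1 in the frame of tray between -0.06 and 0.06 m and y of foot_1 in the frame of tray between -0.09 and 0.09 m and z of foot_1 in the frame of tray below 0.008 m and angle between each of foot_1, foot_2, foot_3's own z axis and vertical below 0.06 rad and linear speed of each of foot_1, foot_2, foot_3 below 0.01 m/s and contact force between foot_1 and tray above 3 N and x of foot_2 in the frame of plate between -0.14 and 0.14 m and y of foot_2 in the frame of plate between -0.125 and 0.125 m and z of each of foot_2, foot_3 in the frame of plate below 0.017 m and x of foot_3 in the frame of plate between -0.14 and 0.14 m and y of foot_3 in the frame of plate between -0.125 and 0.125 m) or (x of foot_2 in the frame of tray between -0.06 and 0.06 m and y of foot_2 in the frame of tray between -0.09 and 0.09 m and z of foot_2 in the frame of tray below 0.008 m and angle between each of foot_2, foot_1, foot_3's own z axis and vertical below 0.06 rad and linear speed of each of foot_2, foot_1, foot_3 below 0.01 m/s and contact force between foot_2 and tray above 3 N and x of foot_1 in the frame of plate between -0.14 and 0.14 m and y of foot_1 in the frame of plate between -0.125 and 0.125 m and z of each of foot_1, foot_3 in the frame of plate below 0.017 m and x of foot_3 in the frame of plate between -0.14 and 0.14 m and y of foot_3 in the frame of plate between -0.125 and 0.125 m) or (x of foot_3 in the frame of tray between -0.06 and 0.06 m and y of foot_3 in the frame of tray between -0.09 and 0.09 m and z of foot_3 in the frame of tray below 0.008 m and angle between each of foot_3, foot_1, foot_2's own z axis and vertical below 0.06 rad and linear speed of each of foot_3, foot_1, foot_2 below 0.01 m/s and contact force between foot_3 and tray above 3 N and x of foot_1 in the frame of plate between -0.14 and 0.14 m and y of foot_1 in the frame of plate between -0.125 and 0.125 m and z of each of foot_1, foot_2 in the frame of plate below 0.017 m and x of foot_2 in the frame of plate between -0.14 and 0.14 m and y of foot_2 in the frame of plate between -0.125 and 0.125 m))); the robot touches nothing.
It fails at once if a foot is lifted more than 10 mm off the plate before all three have been dragged 40 mm (z of any of foot_1, foot_2, foot_3 in the frame of plate above 0.024 m and distance of any of foot_1, foot_2, foot_3 from where it was at the start of the episode below 0.04 m).
It fails at once if a foot is pressed down hard: more than 80 N in all on the plate (the three feet weigh 25 N together) (contact force between plate and anything else above 80 N).
It fails at once if a foot is tipped more than 0.35 rad (angle between any of foot_1, foot_2, foot_3's own z axis and vertical above 0.35 rad).
It fails at once if a foot comes down on the tray's floor (the last 9 mm) faster than 0.25 m/s: dropped or thrown in ((x of foot_1 in the frame of tray between -0.06 and 0.06 m and y of foot_1 in the frame of tray between -0.09 and 0.09 m and z of foot_1 in the frame of tray below 0.012 m and linear speed of foot_1 above 0.25 m/s) or (x of foot_2 in the frame of tray between -0.06 and 0.06 m and y of foot_2 in the frame of tray between -0.09 and 0.09 m and z of foot_2 in the frame of tray below 0.012 m and linear speed of foot_2 above 0.25 m/s) or (x of foot_3 in the frame of tray between -0.06 and 0.06 m and y of foot_3 in the frame of tray between -0.09 and 0.09 m and z of foot_3 in the frame of tray below 0.012 m and linear speed of foot_3 above 0.25 m/s)).
It fails at once if the oil bottle, the pressure gauge or the steel weight is moved more than 15 mm (distance of any of oil_bottle, gauge, weight from where it was at the start of the episode above 0.015 m).
It also fails if it takes over 72 s, if anything falls off the work surface, if the arm or the gripper's body presses on something with over 40 N, if the wrist force passes 120 N, or if a joint passes its speed limit or range.

ROBOT

A 6-joint arm with a two-finger parallel gripper is mounted at the origin on the work surface; the furniture and walls round the work are solid. World frame = base frame: x ahead of the robot, y to its left, z up, the work surface at z = 0. Lengths are in m, angles in rad, forces in N, time in s.
With the tool pointing down it reaches from about 0.225 to 0.875 m from the base axis. Payload 3.4 kg.
Tool frame: the origin (TCP) lies on the centre line of the jaws, within the pads' length; the fingertips stand 17 mm ahead of it and the grasp point (between the pads) lies 2 mm behind it (manip.finger_overhang is the distance from the TCP to the fingertips, in m); y points along the fingers, x is the direction in which the jaws open and shut, and the axes are right-handed (so a half turn about y gives the same grasp; the last joint's range is limited). The gripper opens to 85 mm and grips with 20 to 120 N. Pads are 22 mm wide; open, the fingers measure 114 mm over their backs; the gripper's body (76 mm by 85 mm) begins 54 mm behind the grasp point. The pads swing forward as they close: fully open they stand 13 mm farther back than shut.
Start: joints at [-1.371, 0.276, 1.505, -0, 1.361, -0.121], TCP at [0.181, -0.546, 0.248] pointing down, gripper open.
Joint ranges: [-2.89, 2.89], [-0.75, 2.08], [0.22, 2.7], [-1.18, 4.32], [0.11, 2.71], [-2.7, 2.7]. Speed limits (rad/s): [2.57, 2.57, 3.14, 3.14, 3.14, 3.14].

INTERFACE

Orientations are given as a unit quaternion [w, x, y, z].
In Python, from rig import manip gives the robot as it stands.
- The arm moves only by the tool arm_command, never from a script. Its argument "commands" is a list of rows, each a list of 3 entries, a list of its own where there are three numbers: the finger opening in cm, from 0 to 8.54, then the shift along the world's x, y, z in cm, then the turn about the world's z in rad. A call has 1 to 12 rows; each row shifts and turns the commanded pose from where the row before left it; what a row does not reach is not made up. A row lasts 1/10 s, in which the tool goes at most 50 mm and 8.59 degrees, less where a joint would pass 70% of its speed; a pose out of reach is approached as far as the arm can. A call with a gripper value outside its range is refused whole. The fingers move at their own pace and stop on an object; "grip_force" is the grip in N (left out, the last holds). Time passes only in rows, so rows that do not move let the fingers close. It gives the time, the measured TCP pose, the force and the opening at its end, in the units of the state.
- manip.get_state(): the state, without advancing time (a new reading comes with each control period).
- manip.get_image(name): name is "scene" or "side" or "wrist"; returns a dict with "pixels" (384x512x3 uint8, red, green, blue), "range_z" (384x512 float32, m along the optical axis (not along the pixel's ray), 0 where there is no reading), "intrinsics" (3x3 intrinsics, pixels), "k1" (the pictures are not rectified: a ray, as slopes to the right and down, at radius r is drawn at 1 + k1 r^2 times it, then the intrinsics apply), "R" (3x3) and "t" (3): a world point X has camera coordinates R X + t. Camera axes: x right, y down, z forward; pixel columns grow to the right and rows downward; lengths in m; the calibration is good to about 2 mm. A picture is of the moment at which its call begins.
- manip.sign_off(): hands the job in, once; it reports no verdict.
The state is a dict: "clock": time; "qpos": joint angles; "qd": joint speeds; "effort": joint torques, N m; "position": TCP position; "ee_rot": TCP orientation; "contact_force": force on the tool from outside, world axes, zero at the start; "moment": the same for the moment, N m; "width": finger opening in m.
Only numpy, scipy, OpenCV 4.12 (cv2) and the standard library are available. Lean on these libraries where they do the work, as an engineer would, in place of code of your own. Each camera call takes 0.05 s, during which the arm holds its last target.

## Working session

There is one attempt and no reset: what is moved stays moved. The work goes in short steps, Python scripts to look and compute and a tool call to move; the robot and the scene stay as the last step left them, time stands still between calls to the robot, and variables do not carry over. Pictures are saved under pics/ and viewed, and the job is handed in when it is done.

Besides the shell and the picture viewer there is one more tool, called by a JSON object that holds its "op" and its "data", one argument or row to a line. arm_command: Moves the arm, as the interface text tells. Its arguments: {"type":"object","properties":{"commands":{"type":"array"},"grip_force":{"type":"number"}},"required":["commands"]}

```bash
ls; mkdir -p pics
python3 - <<'E'
from rig import manip
import cv2,numpy as np
print(manip.get_state(), manip.finger_overhang)
for n in ["scene","side","wrist"]:
    d=manip.get_image(n)
    cv2.imwrite(f"pics/{n}0.png",d["pixels"][:,:,::-1])
    np.savez(f"pics/{n}0.npz",**{k:np.array(v) for k,v in d.items()})
    print(n,d["intrinsics"],d["k1"],d["R"],d["t"])
E
```

```text
pics
{'clock': 0.0, 'qpos': array([-1.37099002e+00,  2.76621198e-01,  1.50617397e+00,  1.44877431e-05,
        1.36071628e+00, -1.21043931e-01]), 'qd': array([ 0.00038828,  0.00066171,  0.00096571,  0.00052131, -0.000573  ,
        0.00060951]), 'effort': array([-7.09517026e-04, -4.16766679e+01, -2.45802748e+01, -2.31081349e-04,
        1.11913652e-02,  1.12533607e-05]), 'position': array([ 0.18121143, -0.54515112,  0.24740849]), 'ee_rot': array([ 0.5739119 , -0.57298366,  0.41420629, -0.41321666]), 'contact_force': array([ 0.06012613, -0.44961807, -0.5109134 ]), 'moment': array([-0.0148396 , -0.0193688 , -0.02603374]), 'width': 0.08531212936839125} 0.017
scene [[467.84600255   0.         252.60591842]
 [  0.         467.84600255 188.07153287]
 [  0.           0.           1.        ]] -0.17618645667528854 [[-5.84070120e-01 -8.11703181e-01  2.02873058e-04]
 [-5.50852842e-01  3.96188741e-01 -7.34571731e-01]
 [ 5.96173835e-01 -4.29153153e-01 -6.78531009e-01]] [0.32812624 0.40849077 0.99104936]
side [[391.02153898   0.         254.47596962]
 [  0.         391.02153898 195.45211312]
 [  0.           0.           1.        ]] 0.016415516385597104 [[-0.89857796 -0.43873092 -0.00853376]
 [-0.22708147  0.48155734 -0.84648481]
 [ 0.37548855 -0.75869474 -0.53234447]] [0.54635534 0.21437761 0.85424852]
wrist [[326.78818686   0.         259.750683  ]
 [  0.         326.78818686 190.01232647]
 [  0.           0.           1.        ]] -0.03902159614034146 [[ 0.31485542 -0.94913673 -0.00235041]
 [-0.91506636 -0.30420902  0.26478375]
 [-0.252031   -0.08121781 -0.96430495]] [-0.57383927 -0.03495166  0.37890139]
```

View pics/scene0.png

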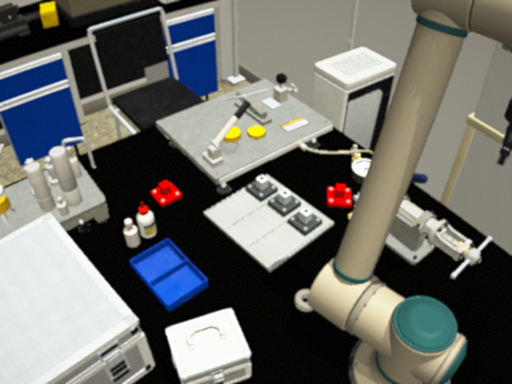

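View pics/side0.png

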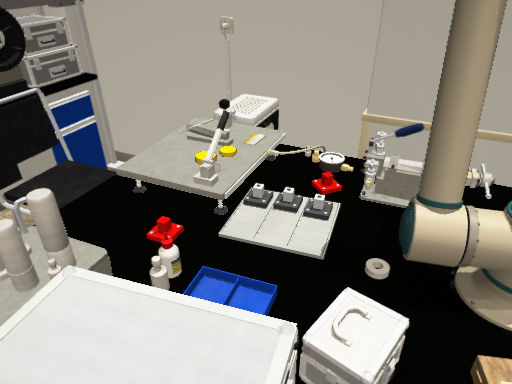

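View pics/wrist0.png

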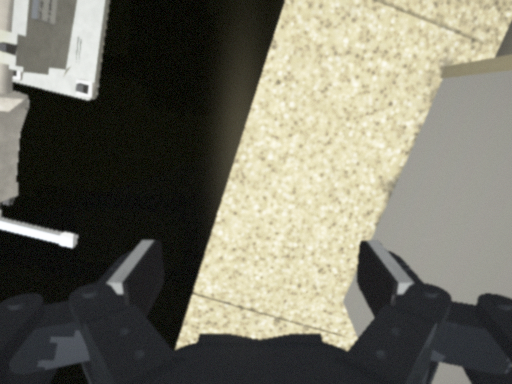

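The scene view shows the plate around (270,220), with foot grips at about (262,183), (284,198) and (305,216). The blue tray is at (170,272), and there are red look-alikes at (166,193) and (340,195). In the side view the grips are at (259,190), (290,195) and (319,200), and the tray is at (230,290). Next I back-project these points.

```bash
cat > h.py <<'E'
import numpy as np,cv2
def load(f): return dict(np.load(f))
def cloud(d):
    K=d["intrinsics"];k=float(d["k1"]);h,w=d["range_z"].shape
    u,v=np.meshgrid(np.arange(w),np.arange(h))
    xd=(u-K[0,2])/K[0,0];yd=(v-K[1,2])/K[1,1]
    x,y=xd.copy(),yd.copy()
    for _ in range(20):
        s=1+k*(x*x+y*y);x,y=xd/s,yd/s
    z=d["range_z"]
    P=np.stack([x*z,y*z,z],-1)
    W=(P-d["t"])@d["R"]
    W[z==0]=np.nan
    return W
E
python3 - <<'E'
from h import *
for n in ["scene","side"]:
    d=load(f"pics/{n}0.npz");W=cloud(d);px=d["pixels"].astype(int)
    hsv=cv2.cvtColor(d["pixels"],cv2.COLOR_RGB2HSV)
    blue=(hsv[...,0]>105)&(hsv[...,0]<125)&(hsv[...,1]>150)&(W[...,2]<0.06)&(W[...,2]>-0.02)&(W[...,0]<0.9)
    m,l,s,c=cv2.connectedComponentsWithStats(blue.astype(np.uint8))
    i=1+np.argmax(s[1:,4]);T=W[l==i]
    top=T[T[:,2]>np.percentile(T[:,2],97)-0.006]
    r=cv2.minAreaRect((top[:,:2]*1000).astype(np.float32))
    fl=T[T[:,2]<0.008]
    print(n,"tray",s[i],r,np.percentile(T[:,2],[2,20,50,80,98]))
    # feet/plate
    cx=W[220,270] if n=="scene" else W[225,285]
    print("plate pt",cx)
    reg=(np.hypot(W[...,0]-cx[0],W[...,1]-cx[1])<0.3)
    pl=reg&(np.abs(W[...,2]-0.012)<0.006)&(px.min(-1)>90)
    m,l,s,c=cv2.connectedComponentsWithStats(pl.astype(np.uint8))
    i=1+np.argmax(s[1:,4]);P=W[l==i]
    print("plate",s[i],cv2.minAreaRect((P[:,:2]*1000).astype(np.float32)),np.median(P[:,2]))
    g=reg&(W[...,2]>0.052)&(W[...,2]<0.075)&(np.hypot(W[...,0]-cx[0],W[...,1]-cx[1])<0.2)
    m,l,s,c=cv2.connectedComponentsWithStats(g.astype(np.uint8))
    for i in range(1,m):
        if s[i,4]>20:
            Q=W[l==i]; print("grip",c[i],s[i,4],Q.mean(0),cv2.minAreaRect((Q[:,:2]*1000).astype(np.float32)),np.median(px[l==i],0))
E
```

```text
scene tray [ 128  237   82   76 3512] ((534.6608276367188, 284.71807861328125), (184.40188598632812, 121.85005187988281), 5.314415454864502) [-0.00176215  0.0016842   0.00442596  0.01612618  0.02905777]
plate pt [ 0.5332312  -0.03987035  0.01215942]
plate [ 203  175  131   96 4848] ((546.8115844726562, -42.17900085449219), (284.6002502441406, 254.1654815673828), 6.3651299476623535) 0.012061237604569185
grip [261.4        179.88235294] 85 [ 0.64107193 -0.08877155  0.06017116] ((643.8729248046875, -88.59837341308594), (32.55392837524414, 28.42641258239746), 2.2227227687835693) [224. 225. 219.]
grip [284.49462366 194.29032258] 93 [ 0.55324969 -0.10519031  0.06051837] ((556.639404296875, -106.89524841308594), (32.62529754638672, 30.20217514038086), 5.404799938201904) [235. 235. 230.]
grip [305.6        212.23157895] 95 [ 0.46432729 -0.10808363  0.05984505] ((466.8225402832031, -109.70707702636719), (27.121850967407227, 28.67547607421875), 8.908329963684082) [237. 238. 235.]
side tray [ 182  265   96   51 2773] ((532.9209594726562, 268.59783935546875), (180.7891387939453, 91.8316726684570
[... 160 characters left out ...]
(542.81396484375, -41.2896728515625), (279.6682434082031, 253.69215393066406), 6.092072010040283) 0.012524768461347738
grip [258.06578947 187.06578947] 76 [ 0.63840933 -0.08702476  0.06108366] ((640.1741943359375, -90.38090515136719), (26.443767547607422, 31.58750343322754), 4.230306148529053) [185.5 185.5 181. ]
grip [288.41176471 191.12941176] 85 [ 0.55107296 -0.10355356  0.06100293] ((552.2415771484375, -108.09139251708984), (27.4578800201416, 29.89933204650879), 7.730057716369629) [160. 157. 152.]
grip [318.7816092  198.14942529] 87 [ 0.46236885 -0.1061287   0.06011353] ((463.2172546386719, -110.23419189453125), (27.82767677307129, 30.487777709960938), 7.245905876159668) [181. 180. 176.]
```

Run:
```python
from h import *
from scipy.spatial.transform import Rotation as R
q=[0.5739119,-0.57298366,0.41420629,-0.41321666]
M=R.from_quat(q[1:]+q[:1]).as_matrix();print(M.round(3), "tool x yaw",np.arctan2(M[1,0],M[0,0]))
H=np.full((24,26),np.nan)
for n in ["scene","side"]:
    W=cloud(load(f"pics/{n}0.npz")).reshape(-1,3)
    for x,y,z in W[~np.isnan(W[:,0])]:
        i=int((x-0.1)//.04);j=int((y+0.65)//.04)
        if 0<=i<24 and 0<=j<26 and z<.9: H[i,j]=np.nanmax([H[i,j],z])
np.set_printoptions(linewidth=220)
print("cols y",(np.arange(26)*4-65))
for i in range(24): print(10+4*i,' '.join('  .' if np.isnan(v) else '%3d'%(v*100) for v in H[i]))
```

```text
[[ 0.315 -0.     0.949]
 [-0.949  0.002  0.315]
 [-0.002 -1.     0.   ]] tool x yaw -1.2499488999564323
cols y [-65 -61 -57 -53 -49 -45 -41 -37 -33 -29 -25 -21 -17 -13  -9  -5  -1   3   7  11  15  19  23  27  31  35]
10   .   .   .   0   0   0   0  12  12  63  65  68  69  76   .  19  21  20  19   0   0   0   0   0   .   .
14   .   .   .  35  35   .   .  12  14  63  64   0  68  75  75  57  44  30  19   0   0   0   0   0   0   .
18   .  24  40  40   0   .   .  60  61  13   1   0   0  72  74  60  46  31  20  15   0   0  11  11  11  11
22   .   .   .   0   0   0   0  12  24  24   1   0   0  70  73  58  41  21  19   0   0   0  11  12  11  11
26   .   .   .   0   0   0   .  10  24  24   1   0   0   0   0   0   2   2   2   0   0   0  11  12  12  13
30   .   .   .   0   0   0   .  12  22  22   1  15   0   0   0   0   0   0   0   0   0   0  11  11  11  11
34   .   .   .   0   0  15  16   1  19  19  11  16  15   0   0   0   0   0   0   0   0   0   0   0   0   0
38   .   .   .   0   0   0  15   0  13  17   0   1   1   1   1   1   1   1   1   0   0   0   0   0   0   0
42   .   .   .   0   0   0 
[... 985 characters left out ...]
1  11  12  12   9  11   9   0   5   5   0   0   0   7   7
82   .   .   .   .   .   9   9   9   9  13  15   9  11  12  11   9  10  10   0   1   2   0   0   0   7  25
86   .   .   .   .   .  13  19  19  10   9  15   9   9   9   9   9   9   9   0   0   0   0   0   0   7  25
90   .   .   .   .   .  13  19  19  13  14  15  15   9   9   9   9   9   9   0   0   0   0   0   0   7   7
94   .   .   .   .   .   9   9  13  14  14  15  15  14  10  10   9  10   9   0   0   0   0   0   0  18  18
98   .   .   .   .   .   9  10   9  10  14  14  10   9   9  10   9  10   9   0   0   0   0   0  16  16   7
102   .   .   .   .   .   9   9  10  10  10   9  10   9   9  10   9  10   9   0   0   0   0   0  16  16  16
```

Run:
```python
from h import *
for n in ["scene","side"]:
    W=cloud(load(f"pics/{n}0.npz")).reshape(-1,3);W=W[~np.isnan(W[:,0])]
    b=W[(W[:,0]>.6)&(W[:,0]<.8)&(W[:,1]>-.2)&(W[:,1]<.06)]
    t=b[(b[:,2]>.08)&(b[:,2]<.1)]
    for y in np.arange(-.2,.06,.04):
        s=t[abs(t[:,1]-y)<.02]
        if len(s): print(n,y.round(2),"edge x",np.percentile(s[:,0],[1,3]).round(3),"z",np.percentile(s[:,2],[50,98]).round(3))
    c=b[(b[:,2]>.105)]
    for x in np.arange(.66,.8,.02):
        s=c[(c[:,0]>=x)&(c[:,0]<x+.02)]
        if len(s)>2: print("tall",x.round(2),len(s),s[:,1].min().round(3),s[:,1].max().round(3),s[:,2].max().round(3))
d=load("pics/wrist0.npz");print("wristcam",-d["R"].T@d["t"])
```

```text
scene -0.2 edge x [0.686 0.687] z [0.094 0.098]
scene -0.16 edge x [0.685 0.686] z [0.094 0.098]
scene -0.12 edge x [0.684 0.685] z [0.094 0.098]
scene -0.08 edge x [0.682 0.684] z [0.094 0.098]
scene -0.04 edge x [0.682 0.683] z [0.094 0.098]
scene 0.0 edge x [0.68  0.681] z [0.093 0.098]
scene 0.04 edge x [0.68  0.683] z [0.094 0.099]
tall 0.72 91 -0.018 0.023 0.161
tall 0.74 484 -0.129 0.024 0.264
tall 0.76 158 -0.199 0.024 0.26
tall 0.78 109 -0.2 0.024 0.12
side -0.2 edge x [0.684 0.684] z [0.094 0.097]
side -0.16 edge x [0.683 0.684] z [0.094 0.099]
side -0.12 edge x [0.682 0.682] z [0.095 0.097]
side -0.08 edge x [0.681 0.682] z [0.095 0.098]
side -0.04 edge x [0.68 0.68] z [0.094 0.097]
side 0.0 edge x [0.678 0.679] z [0.094 0.099]
side 0.04 edge x [0.679 0.682] z [0.093 0.099]
tall 0.72 139 -0.021 0.022 0.162
tall 0.74 499 -0.18 0.023 0.261
tall 0.76 139 -0.197 0.023 0.259
tall 0.78 95 -0.2 0.022 0.118
wristcam [ 0.24418821 -0.524511    0.37328235]
```

{"op": "arm_command", "data": {
  "commands": [
    [4.0, [0, 0, 5], 0],
    [4.0, [0, 0, 5], 0],
    [4.0, [2, 4, 2], -0.1],
    [4.0, [2.5, 4, 0], -0.113],
    [4.0, [3, 4, 0], 0],
    [4.0, [3, 4, 0], 0],
    [4.0, [3, 4, 0], 0],
    [4.0, [3, 4, 0], 0],
    [4.0, [3, 4, 0], 0],
    [4.0, [3, 4, 0], 0]
  ],
  "grip_force": 20
}}

```text
clock: 1.15
position: [0.407, -0.2238, 0.3683]
ee_rot: [-0.526, 0.526, -0.472, 0.473]
contact_force: [0.5, -0.8, 0.5]
width: 0.0401
```

```bash
cat > look.py <<'E'
import sys
from rig import manip
from h import *
n,name=sys.argv[1],sys.argv[2]
d=manip.get_image(n)
cv2.imwrite(f"pics/{name}.png",d["pixels"][:,:,::-1])
np.savez(f"pics/{name}.npz",**{k:np.array(v) for k,v in d.items()})
W=cloud(d)
g=(abs(W[...,2]-.061)<.006)&(abs(W[...,0]-.55)<.14)&(abs(W[...,1]+.04)<.13)
m,l,s,c=cv2.connectedComponentsWithStats(g.astype(np.uint8))
for i in range(1,m):
    if s[i,4]>40:
        Q=W[l==i]; print("grip",c[i].round(),s[i,4],Q.mean(0).round(4),cv2.minAreaRect((Q[:,:2]*1000).astype(np.float32)))
st=manip.get_state();print(st["clock"],st["position"],st["contact_force"],st["width"])
E
python3 look.py wrist w1
```

```text
grip [179.  22.] 579 [ 0.5547 -0.1098  0.0626] ((555.46484375, -108.82276916503906), (27.38692855834961, 28.485925674438477), 5.041326999664307)
grip [178.  97.] 506 [ 0.4663 -0.1122  0.0618] ((466.1578063964844, -111.36449432373047), (27.44305419921875, 28.428369522094727), 5.88226318359375)
1.2 [ 0.41135833 -0.21669583  0.36833402] [ 3.64922778  3.31652999 -0.22269472] 0.03966019525307973
```

View pics/w1.png

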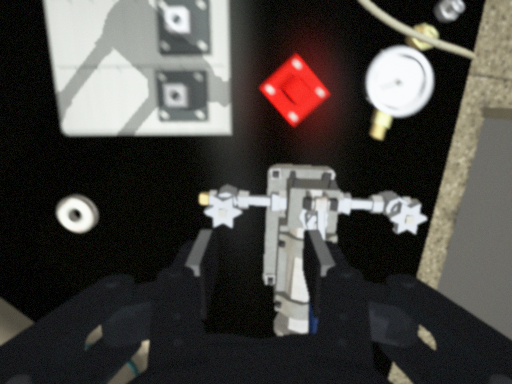

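The wrist view shows foot grips at (179,22) and (178,97), the red decoy at (295,90) and the gauge at (398,80). The positions agree with the other cameras to about 3 mm. Next I go above the first foot.

{"op": "arm_command", "data": {
  "commands": [
    [4.0, [2.5, 5, -3], 0],
    [4.0, [2.8, 5.2, -3], 0],
    [4.0, [0, 0, -4], 0],
    [4.0, [0, 0, 0], 0],
    [4.0, [0, 0, 0], 0],
    [4.0, [0, 0, 0], 0]
  ]
}}

```text
clock: 1.8
position: [0.448, -0.1485, 0.284]
ee_rot: [0.526, -0.526, 0.471, -0.474]
contact_force: [0.5, -0.5, 0.7]
width: 0.0403
```

```bash
python3 look.py wrist w2
```

```text
grip [231.  55.] 806 [ 0.555  -0.1091  0.0626] ((555.2332763671875, -108.81857299804688), (27.06355094909668, 27.249713897705078), 6.061355113983154)
grip [226. 144.] 691 [ 0.4661 -0.1111  0.062 ] ((465.6971740722656, -110.75023651123047), (27.550827026367188, 27.898311614990234), 6.1457014083862305)
1.85 [ 0.44809749 -0.14859566  0.28419181] [0.20301702 0.48741308 0.77128609] 0.04020337000075223
```

View pics/w2.png

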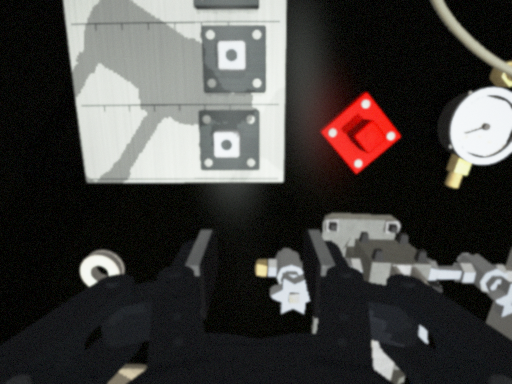

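Feet 1 and 2 are at (226,144) and (231,55) in the wrist view, square at 6.1°.

{"op": "arm_command", "data": {
  "commands": [
    [4.0, [1.7, 3.8, -3], 0],
    [4.0, [0, 0, -4], 0],
    [4.0, [0, 0, -4], 0],
    [4.0, [0, 0, -4], 0],
    [4.0, [0, 0, -3], 0],
    [4.0, [0, 0, 0], 0],
    [4.0, [0, 0, 0], 0]
  ]
}}

```text
clock: 2.55
position: [0.465, -0.1112, 0.1042]
ee_rot: [0.526, -0.526, 0.472, -0.473]
contact_force: [0.5, -0.7, 0.4]
width: 0.0402
```

```bash
python3 look.py wrist w3;python3 look.py side s3
```

```text
grip [274.  49.] 3565 [ 0.5555 -0.1087  0.0628] ((555.8408203125, -108.84142303466797), (28.499147415161133, 28.130422592163086), 6.082794666290283)
grip [259. 220.] 2383 [ 0.4677 -0.1107  0.0617] ((466.49102783203125, -110.80159759521484), (26.916229248046875, 27.902381896972656), 6.583036422729492)
2.6 [ 0.46560569 -0.1113613   0.10490128] [0.78939693 0.08631368 0.82233555] 0.039931206078012274
grip [258. 187.] 67 [ 0.6388 -0.0882  0.0618] ((640.359375, -91.0484848022461), (27.775592803955078, 28.400583267211914), 5.799016952514648)
grip [288. 191.] 74 [ 0.5516 -0.1048  0.0616] ((552.5661010742188, -107.4169692993164), (27.44718360900879, 29.233869552612305), 3.939206600189209)
grip [319. 198.] 73 [ 0.4622 -0.1071  0.0613] ((463.4613952636719, -110.07015991210938), (27.288799285888672, 28.75471305847168), 7.028704643249512)
2.65 [ 0.46573429 -0.11127515  0.1051307 ] [0.32216295 0.34307255 0.51257929] 0.0397312070715266
```

View pics/w3.png

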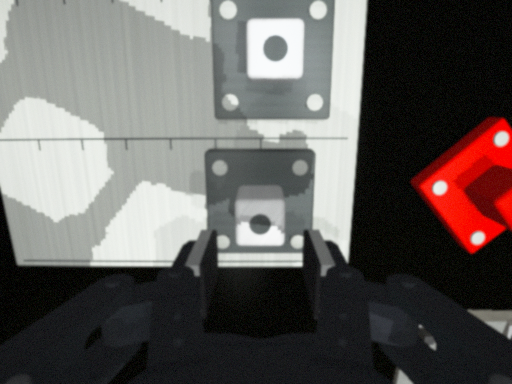

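View pics/s3.png

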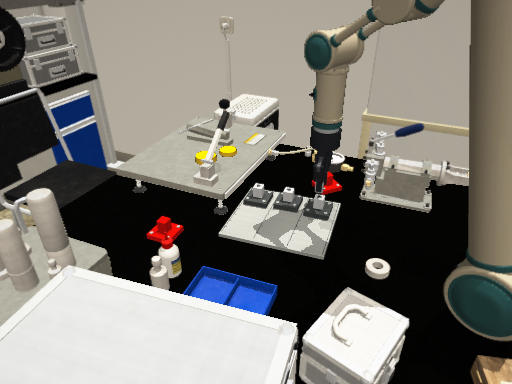

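The jaws (columns 210 and 310) sit centred over the grip at (259,220) in the wrist view. I descend and read the force before contact.

{"op": "arm_command", "data": {
  "commands": [
    [4.0, [0, 0, -2], 0],
    [4.0, [0, 0, -2], 0],
    [4.0, [0, 0, -1.2], 0],
    [4.0, [0, 0, 0], 0],
    [4.0, [0, 0, 0], 0],
    [4.0, [0, 0, 0], 0]
  ]
}}

```text
clock: 3.25
position: [0.465, -0.1106, 0.0523]
ee_rot: [0.527, -0.526, 0.471, -0.473]
contact_force: [0.1, -0.1, 0.1]
width: 0.0402
```

```bash
python3 look.py wrist w4
```

```text
grip [283.  35.] 5953 [ 0.5524 -0.1089  0.0629] ((552.597900390625, -109.17172241210938), (22.031339645385742, 28.251148223876953), 6.656287670135498)
grip [261. 265.] 4617 [ 0.4683 -0.1107  0.0616] ((466.54608154296875, -110.9295425415039), (28.39253807067871, 28.075584411621094), 6.090389728546143)
grip [199. 260.] 635 [ 0.4677 -0.086   0.0612] ((464.05548095703125, -89.05538177490234), (22.756446838378906, 13.867791175842285), 43.7567138671875)
grip [321. 260.] 652 [ 0.4729 -0.134   0.0612] ((468.962646484375, -131.8401336669922), (14.282560348510742, 22.557491302490234), 57.31237030029297)
3.3 [ 0.46483871 -0.11047685  0.05217623] [-0.5306211   0.24528302 -0.04437206] 0.04005409822696151
```

View pics/w4.png

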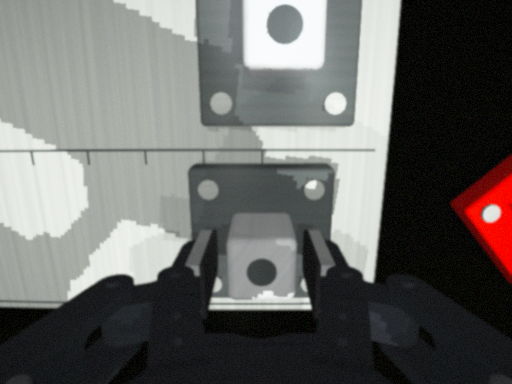

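{"op": "arm_command", "data": {
  "commands": [
    [4.0, [-0.05, 0.5, 0], 0],
    [4.0, [-0.05, 0.5, 0], 0],
    [4.0, [-0.05, 0.5, 0], 0],
    [4.0, [-0.05, 0.5, 0], 0]
  ]
}}

```text
clock: 3.7
position: [0.4617, -0.0895, 0.051]
ee_rot: [0.526, -0.526, 0.472, -0.472]
contact_force: [0.5, -0.5, 1.3]
width: 0.0398
```

{"op": "arm_command", "data": {
  "commands": [
    [4.0, [-0.05, 0.5, 0], 0],
    [4.0, [-0.05, 0.5, 0], 0],
    [4.0, [-0.05, 0.5, 0], 0]
  ]
}}

```text
clock: 4.0
position: [0.4601, -0.0745, 0.0508]
ee_rot: [-0.526, 0.526, -0.472, 0.472]
contact_force: [0.9, -1.3, 1.2]
width: 0.0399
```

{"op": "arm_command", "data": {
  "commands": [
    [4.0, [-0.05, 0.5, 0], 0],
    [4.0, [-0.05, 0.5, 0], 0]
  ]
}}

```text
clock: 4.2
position: [0.4591, -0.0646, 0.0508]
ee_rot: [-0.526, 0.526, -0.472, 0.472]
contact_force: [-0.2, -1.0, 0.6]
width: 0.0401
```

{"op": "arm_command", "data": {
  "commands": [
    [4.0, [-0.05, 0.5, 0], 0],
    [4.0, [-0.05, 0.5, 0], 0]
  ]
}}

```text
clock: 4.4
position: [0.4581, -0.0546, 0.0508]
ee_rot: [-0.526, 0.526, -0.472, 0.472]
contact_force: [0.8, -1.5, 0.6]
width: 0.0398
```

{"op": "arm_command", "data": {
  "commands": [
    [4.0, [-0.05, 0.5, 0], 0],
    [4.0, [-0.05, 0.5, 0], 0]
  ]
}}

```text
clock: 4.6
position: [0.4571, -0.0446, 0.0508]
ee_rot: [-0.526, 0.526, -0.472, 0.472]
contact_force: [0.2, -0.9, 0.9]
width: 0.04
```

{"op": "arm_command", "data": {
  "commands": [
    [4.0, [-0.05, 0.5, 0], 0],
    [4.0, [-0.05, 0.5, 0], 0]
  ]
}}

```text
clock: 4.8
position: [0.4561, -0.0346, 0.0508]
ee_rot: [-0.526, 0.526, -0.472, 0.472]
contact_force: [0.6, -0.9, 0.8]
width: 0.04
```

```bash
python3 look.py wrist w5
```

```text
grip [487.  36.] 3542 [ 0.5511 -0.1     0.0617] ((552.473388671875, -103.79936981201172), (23.2686767578125, 19.64447021484375), 6.874726295471191)
grip [280. 266.] 5267 [ 0.4609 -0.0419  0.0616] ((459.46356201171875, -47.25730895996094), (28.283720016479492, 42.04837417602539), 6.07665491104126)
grip [198. 262.] 652 [ 0.4589 -0.0102  0.061 ] ((455.059326171875, -13.23907470703125), (22.985437393188477, 13.691727638244629), 42.71991729736328)
4.85 [ 0.4557629  -0.03387651  0.05073951] [0.05699842 1.07222917 0.1236184 ] 0.040057113985461155
```

View pics/w5.png

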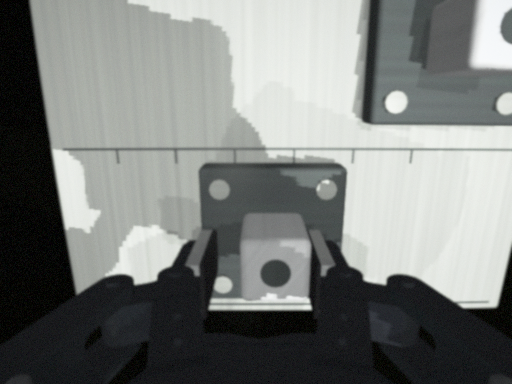

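Foot 1 resists with about 1 N or less. It moved about 70 mm and still stands square in the jaws at (275,265). Next foot 2.

{"op": "arm_command", "data": {
  "commands": [
    [4.0, [0.05, -0.5, 0], 0],
    [4.0, [0, 0, 3], 0],
    [4.0, [0, 0, 3], 0],
    [4.0, [3.3, -2.4, 0], 0],
    [4.0, [3.3, -2.4, 0], 0],
    [4.0, [3.2, -2.2, 0], 0],
    [4.0, [0, 0, 0], 0],
    [4.0, [0, 0, 0], 0]
  ]
}}

```text
clock: 5.65
position: [0.5546, -0.1106, 0.1101]
ee_rot: [-0.526, 0.526, -0.473, 0.472]
contact_force: [-0.7, 0.9, 0.2]
width: 0.0398
```

```bash
python3 look.py wrist w6
```

```text
grip [242.  50.] 3254 [ 0.6433 -0.0922  0.0629] ((643.3886108398438, -91.9030990600586), (28.322397232055664, 27.65692901611328), 6.432851314544678)
grip [257. 216.] 2304 [ 0.5575 -0.1085  0.0627] ((556.0036010742188, -108.58610534667969), (27.668638229370117, 28.060754776000977), 6.048609733581543)
grip [140. 355.] 282 [ 0.4538 -0.043   0.0623] ((453.43939208984375, -44.28143310546875), (11.137484550476074, 24.839452743530273), 59.99712371826172)
5.7 [ 0.55352271 -0.1098776   0.11009054] [-0.45394376  0.04290615 -0.27909148] 0.039971278938216635
```

View pics/w6.png

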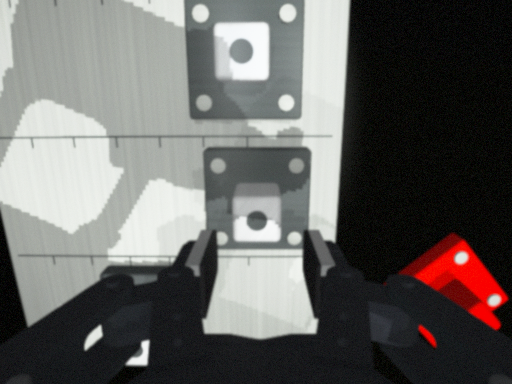

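Foot 2 sits centred between the jaws at (257,216).

{"op": "arm_command", "data": {
  "commands": [
    [4.0, [0, 0, -2], 0],
    [4.0, [0, 0, -2], 0],
    [4.0, [0, 0, -1.8], 0],
    [4.0, [0, 0, 0], 0],
    [4.0, [0, 0, 0], 0],
    [4.0, [0, 0, 0], 0]
  ]
}}

```text
clock: 6.3
position: [0.555, -0.1099, 0.0539]
ee_rot: [0.526, -0.526, 0.472, -0.473]
contact_force: [-0.5, -0.2, 0.1]
width: 0.0402
```

{"op": "arm_command", "data": {
  "commands": [
    [4.0, [-0.05, 0.5, 0], 0],
    [4.0, [-0.05, 0.5, 0], 0],
    [4.0, [-0.05, 0.5, 0], 0],
    [4.0, [-0.05, 0.5, 0], 0]
  ]
}}

```text
clock: 6.7
position: [0.5538, -0.0908, 0.0538]
ee_rot: [-0.526, 0.526, -0.471, 0.473]
contact_force: [0.3, -5.8, 3.4]
width: 0.0399
```

{"op": "arm_command", "data": {
  "commands": [
    [4.0, [-0.05, 0.5, 0], 0],
    [4.0, [-0.05, 0.5, 0], 0],
    [4.0, [-0.05, 0.5, 0], 0]
  ]
}}

```text
clock: 7.0
position: [0.5524, -0.0757, 0.0538]
ee_rot: [0.526, -0.526, 0.471, -0.473]
contact_force: [0.6, -5.5, 3.7]
width: 0.0404
```

{"op": "arm_command", "data": {
  "commands": [
    [4.0, [-0.05, 0.5, 0], 0],
    [4.0, [-0.05, 0.5, 0], 0]
  ]
}}

```text
clock: 7.2
position: [0.5514, -0.0657, 0.0538]
ee_rot: [0.526, -0.526, 0.471, -0.473]
contact_force: [0.4, -5.6, 3.6]
width: 0.0397
```

{"op": "arm_command", "data": {
  "commands": [
    [4.0, [-0.05, 0.5, 0], 0],
    [4.0, [-0.05, 0.5, 0], 0]
  ]
}}

```text
clock: 7.4
position: [0.5504, -0.0556, 0.0538]
ee_rot: [0.526, -0.526, 0.471, -0.473]
contact_force: [1.1, -4.9, 4.4]
width: 0.0398
```

{"op": "arm_command", "data": {
  "commands": [
    [4.0, [-0.05, 0.5, 0], 0],
    [4.0, [-0.05, 0.5, 0], 0]
  ]
}}

```text
clock: 7.6
position: [0.5494, -0.0456, 0.0538]
ee_rot: [0.526, -0.526, 0.471, -0.473]
contact_force: [0.3, -5.0, 4.6]
width: 0.04
```

{"op": "arm_command", "data": {
  "commands": [
    [4.0, [-0.05, 0.5, 0], 0],
    [4.0, [-0.05, 0.5, 0], 0]
  ]
}}

```text
clock: 7.8
position: [0.5483, -0.0356, 0.0537]
ee_rot: [0.526, -0.526, 0.471, -0.473]
contact_force: [-0.2, -5.1, 4.2]
width: 0.0402
```

```bash
python3 look.py wrist w7
```

```text
grip [450.  39.] 6812 [ 0.6416 -0.0899  0.0625] ((642.1110229492188, -91.71923828125), (25.979631423950195, 28.85745620727539), 5.224967002868652)
grip [279. 264.] 5158 [ 0.5526 -0.043   0.0625] ((550.7188110351562, -48.278141021728516), (28.520858764648438, 41.847999572753906), 5.722188472747803)
grip [199. 259.] 630 [ 0.5509 -0.0109  0.0613] ((545.2069091796875, -9.122678756713867), (22.53519630432129, 13.67205810546875), 6.801697254180908)
7.85 [ 0.54801846 -0.03460015  0.05363269] [ 1.3087221  -4.08682325  2.94204562] 0.04007197310407202
```

View pics/w7.png

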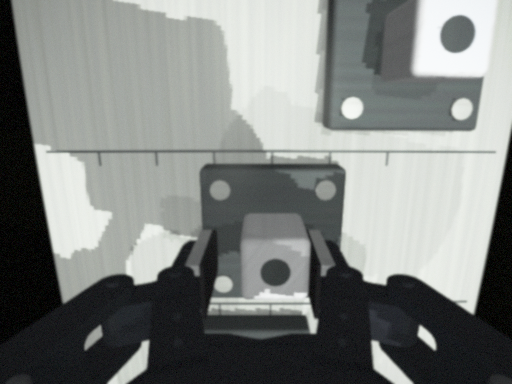

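Foot 2 resists with about 5 N, so it is sound. Now foot 3.

{"op": "arm_command", "data": {
  "commands": [
    [4.0, [0.05, -0.5, 0], 0],
    [4.0, [0, 0, 3], 0],
    [4.0, [0, 0, 3], 0],
    [4.0, [3.1, -1.8, 0], 0],
    [4.0, [3.1, -1.8, 0], 0],
    [4.0, [3.1, -1.7, 0], 0],
    [4.0, [0, 0, 0], 0],
    [4.0, [0, 0, 0], 0]
  ]
}}

```text
clock: 8.65
position: [0.64, -0.0928, 0.1116]
ee_rot: [-0.526, 0.526, -0.474, 0.471]
contact_force: [-0.1, -0.2, -0.4]
width: 0.0399
```

```bash
python3 look.py wrist w8
```

```text
grip [259. 212.] 2273 [ 0.6452 -0.0917  0.0627] ((643.967529296875, -91.7447509765625), (26.73480796813965, 27.985069274902344), 6.154452800750732)
8.7 [ 0.63924925 -0.09235511  0.11171439] [0.19669964 0.20225672 0.40551983] 0.039954212132100174
```

View pics/w8.png

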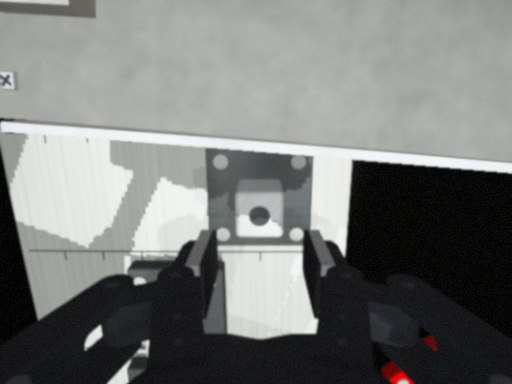

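Foot 3 is centred at (259,212). The raised table's edge crosses at about row 130–160. I keep a little short in x for clearance.

{"op": "arm_command", "data": {
  "commands": [
    [4.0, [0.1, 0, -2], 0],
    [4.0, [0, 0, -2], 0],
    [4.0, [0, 0, -1.6], 0],
    [4.0, [0, 0, 0], 0],
    [4.0, [0, 0, 0], 0],
    [4.0, [0, 0, 0], 0]
  ]
}}

```text
clock: 9.3
position: [0.6419, -0.0928, 0.0579]
ee_rot: [0.527, -0.526, 0.472, -0.473]
contact_force: [0.8, 0.1, -0.2]
width: 0.0401
```

{"op": "arm_command", "data": {
  "commands": [
    [4.0, [-0.05, 0.5, 0], 0],
    [4.0, [-0.05, 0.5, 0], 0],
    [4.0, [-0.05, 0.5, 0], 0],
    [4.0, [-0.05, 0.5, 0], 0]
  ]
}}

```text
clock: 9.7
position: [0.6407, -0.0738, 0.0579]
ee_rot: [-0.526, 0.526, -0.471, 0.473]
contact_force: [-0.0, -4.8, 3.6]
width: 0.0399
```

{"op": "arm_command", "data": {
  "commands": [
    [4.0, [-0.05, 0.5, 0], 0],
    [4.0, [-0.05, 0.5, 0], 0],
    [4.0, [-0.05, 0.5, 0], 0]
  ]
}}

```text
clock: 10.0
position: [0.6393, -0.0587, 0.0579]
ee_rot: [0.526, -0.526, 0.471, -0.473]
contact_force: [0.9, -5.1, 4.1]
width: 0.0401
```

{"op": "arm_command", "data": {
  "commands": [
    [4.0, [-0.05, 0.5, 0], 0],
    [4.0, [-0.05, 0.5, 0], 0]
  ]
}}

```text
clock: 10.2
position: [0.6383, -0.0487, 0.0579]
ee_rot: [0.526, -0.526, 0.471, -0.473]
contact_force: [-0.2, -6.3, 3.1]
width: 0.0401
```

{"op": "arm_command", "data": {
  "commands": [
    [4.0, [-0.05, 0.5, 0], 0],
    [4.0, [-0.05, 0.5, 0], 0]
  ]
}}

```text
clock: 10.4
position: [0.6372, -0.0387, 0.0579]
ee_rot: [0.526, -0.526, 0.471, -0.473]
contact_force: [1.4, -5.4, 3.7]
width: 0.04
```

{"op": "arm_command", "data": {
  "commands": [
    [4.0, [-0.05, 0.5, 0], 0],
    [4.0, [-0.05, 0.5, 0], 0]
  ]
}}

```text
clock: 10.6
position: [0.6362, -0.0287, 0.0579]
ee_rot: [0.526, -0.526, 0.471, -0.473]
contact_force: [1.2, -5.0, 4.1]
width: 0.0401
```

{"op": "arm_command", "data": {
  "commands": [
    [4.0, [0, 0, 0], 0],
    [4.0, [0.05, -0.5, 0], 0],
    [4.0, [0, 0, 3], 0],
    [4.0, [0, 0, 3], 0],
    [4.0, [0, 0, 4], 0],
    [4.0, [0, 0, 0], 0],
    [4.0, [0, 0, 0], 0]
  ]
}}

```text
clock: 11.3
position: [0.6357, -0.0326, 0.1574]
ee_rot: [0.527, -0.526, 0.472, -0.472]
contact_force: [0.0, -0.1, -0.1]
width: 0.04
```

```bash
python3 look.py wrist w9; python3 look.py side s9; python3 look.py scene c9
```

```text
grip [261. 193.] 1535 [ 0.639  -0.0331  0.0628] ((637.793212890625, -33.38319778442383), (28.057056427001953, 27.6768741607666), 5.940784454345703)
grip [258. 301.] 1229 [ 0.5523 -0.0399  0.0624] ((550.3390502929688, -39.896018981933594), (27.550153732299805, 27.750959396362305), 5.890501022338867)
11.35 [ 0.63483939 -0.0325371   0.15607707] [-0.89770973 -0.22109793 -0.94937042] 0.04016119580654261
grip [251. 197.] 77 [ 0.6336 -0.03    0.0616] ((634.6212768554688, -33.695655822753906), (26.541643142700195, 31.60072135925293), 4.8595452308654785)
grip [281. 203.] 81 [ 0.5447 -0.0369  0.0623] ((546.1764526367188, -39.1705322265625), (27.06409454345703, 31.951519012451172), 5.217189788818359)
grip [313. 212.] 89 [ 0.4542 -0.0348  0.0609] ((455.29827880859375, -38.770263671875), (27.61629295349121, 32.383052825927734), 5.860727310180664)
11.4 [ 0.63443988 -0.03257914  0.15533766] [ 0.18478048 -0.3560881  -0.19300397] 0.040114389364432616
grip [246. 189.] 82 [ 0.636  -0.0302  0.0612] ((638.20458984375, -31.293773651123047), (30.883180618286133, 28.576993942260742), 8.617758750915527)
grip [267. 205.] 88 [ 0.5478 -0.0375  0.061 ] ((548.6749267578125, -37.53197479248047), (29.466100692749023, 28.644174575805664), 2.3238015174865723)
grip [287. 225.] 87 [ 0.4567 -0.0361  0.0614] ((458.0550231933594, -37.07484436035156), (27.494165420532227, 29.621877670288086), 9.08162784576416)
11.45 [ 0.63437084 -0.03263932  0.15499955] [-0.05749057 -0.38312253 -0.98324647] 0.039796233908767076
```

View pics/s9.png

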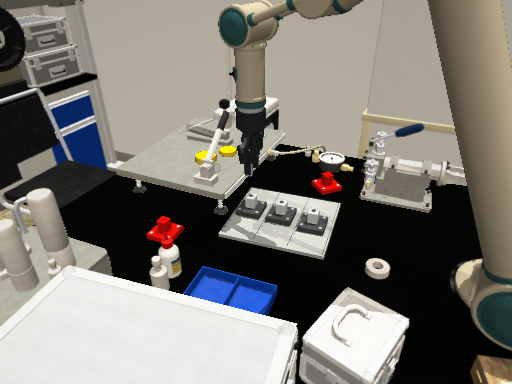

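View pics/c9.png

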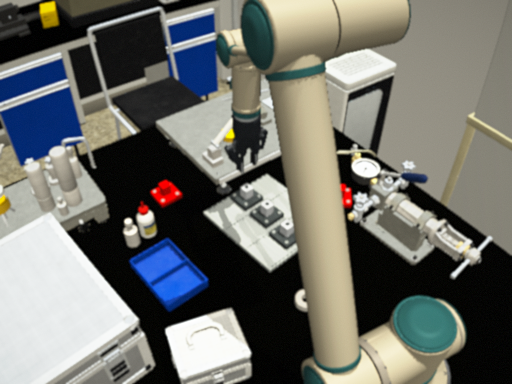

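All three feet were dragged: about 72, 70 and 58 mm, by the side and scene cameras. Foot 1 is clearly the slippery one (about 1 N against about 5 N). All three stand upright at (313,212), (281,203) and (251,197) in the side view. I return to foot 1.

{"op": "arm_command", "data": {
  "commands": [
    [6.0, [-4.4, -0.2, 0], 0],
    [6.0, [-4.4, -0.2, 0], 0],
    [6.0, [-4.4, -0.2, 0], 0],
    [6.0, [-4.4, -0.1, -1], 0],
    [6.0, [0, 0, -3], 0],
    [6.0, [0, 0, 0], 0],
    [6.0, [0, 0, 0], 0],
    [6.0, [0, 0, 0], 0]
  ]
}}

```text
clock: 12.25
position: [0.4614, -0.0403, 0.1173]
ee_rot: [0.527, -0.526, 0.472, -0.473]
contact_force: [0.5, -0.0, 0.2]
width: 0.0599
```

```bash
python3 look.py wrist w10
```

```text
grip [278.  59.] 2982 [ 0.5492 -0.0404  0.0628] ((549.3272705078125, -40.66375732421875), (28.186887741088867, 27.922876358032227), 6.1147780418396)
grip [256. 220.] 2063 [ 0.4594 -0.0384  0.0617] ((458.1869201660156, -38.33717346191406), (27.434404373168945, 27.847942352294922), 6.828960418701172)
12.3 [ 0.46143769 -0.04028774  0.11746265] [ 0.60800194 -0.2055857  -0.20464446] 0.060412132673011085
```

View pics/w10.png

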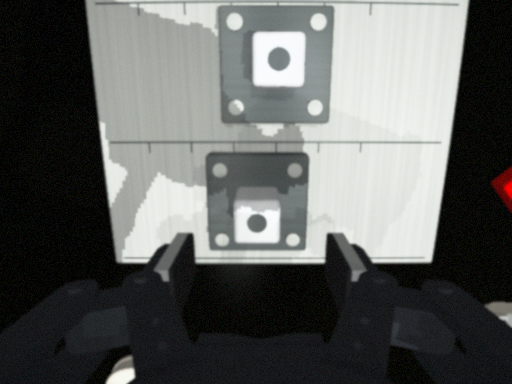

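Foot 1 is at (256,220), square in the jaws. I correct by a few mm, descend and grip.

{"op": "arm_command", "data": {
  "commands": [
    [6.0, [-0.35, 0.2, -2], 0],
    [6.0, [0, 0, -2], 0],
    [6.0, [0, 0, -1.8], 0],
    [6.0, [0, 0, -0.7], 0],
    [6.0, [0, 0, 0], 0],
    [6.0, [0, 0, 0], 0],
    [2.0, [0, 0, 0], 0],
    [2.0, [0, 0, 0], 0],
    [2.0, [0, 0, 0], 0],
    [2.0, [0, 0, 0], 0],
    [2.0, [0, 0, 0], 0],
    [2.0, [0, 0, 0], 0]
  ],
  "grip_force": 45
}}

```text
clock: 13.5
position: [0.457, -0.0382, 0.0527]
ee_rot: [0.527, -0.526, 0.472, -0.473]
contact_force: [-0.3, 0.3, 6.0]
width: 0.0271
```

```bash
python3 look.py wrist w11
```

```text
grip [296.  33.] 5629 [ 0.5454 -0.0407  0.0629] ((545.7401123046875, -41.22072219848633), (20.86304473876953, 28.298667907714844), 6.291443824768066)
grip [260. 263.] 5502 [ 0.461  -0.0377  0.0616] ((458.4444274902344, -37.95391845703125), (28.438859939575195, 54.946739196777344), 5.2078166007995605)
13.55 [ 0.45699613 -0.03824152  0.05274711] [-0.8309075  -0.87825761  4.90630613] 0.02715939106222804
```

View pics/w11.png

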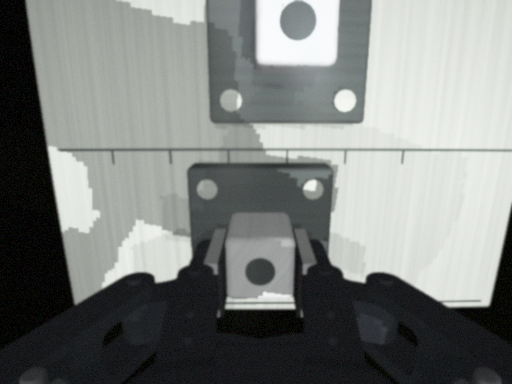

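Gripped: width is 27 mm and the grip is at (260,263). I lift it and carry it towards the tray's near half.

{"op": "arm_command", "data": {
  "commands": [
    [2.0, [0, 0, 1], 0],
    [2.0, [0, 0, 2], 0],
    [2.0, [0, 0, 3], 0],
    [2.0, [0, 0, 3], 0],
    [2.0, [0, 2, 3], 0],
    [2.0, [0, 3, 0], 0],
    [2.0, [0, 4, 0], 0],
    [2.0, [0, 4, 0], 0],
    [2.0, [0, 4, 0], 0],
    [2.0, [0, 4, 0], 0],
    [2.0, [0, 3, 0], 0],
    [2.0, [0, 2, 0], 0]
  ]
}}

```text
clock: 14.75
position: [0.4541, 0.2239, 0.1705]
ee_rot: [-0.526, 0.528, -0.473, 0.471]
contact_force: [0.6, -0.7, -8.8]
width: 0.0271
```

{"op": "arm_command", "data": {
  "commands": [
    [2.0, [0, 2, 0], 0],
    [2.0, [0, 2, 0], 0],
    [2.0, [0, 0, 0], 0],
    [2.0, [0, 0, 0], 0],
    [2.0, [0, 0, 0], 0]
  ]
}}

```text
clock: 15.25
position: [0.4551, 0.261, 0.1709]
ee_rot: [-0.525, 0.527, -0.473, 0.472]
contact_force: [0.7, -0.5, -9.0]
width: 0.0273
```

```bash
python3 look.py wrist w12; python3 look.py scene c12; python3 look.py side s12
python3 - <<'E'
from h import *
for f in ["w12","c12","s12"]:
    d=load(f"pics/{f}.npz");W=cloud(d);hsv=cv2.cvtColor(d["pixels"],cv2.COLOR_RGB2HSV)
    b=(hsv[...,0]>105)&(hsv[...,0]<125)&(hsv[...,1]>130)&(W[...,2]<.05)&(abs(W[...,0]-.53)<.15)&(abs(W[...,1]-.28)<.12)
    T=W[b];
    top=T[abs(T[:,2]-.028)<.0035]; div=T[abs(T[:,2]-.0235)<.003]
    print(f,len(T),"rim",cv2.minAreaRect((top[:,:2]*1000).astype(np.float32)),"x",np.percentile(top[:,0],[.5,99.5]),"y",np.percentile(top[:,1],[.5,99.5]))
E
```

```text
15.3 [0.45541175 0.26101112 0.17116272] [ 0.2595      0.12912393 -8.72334682] 0.027206232355256595
grip [246. 188.] 79 [ 0.6359 -0.0306  0.0613] ((636.0294189453125, -30.677078247070312), (29.485334396362305, 27.85108757019043), 7.793247699737549)
grip [267. 205.] 89 [ 0.5473 -0.0381  0.0613] ((548.64013671875, -38.79602813720703), (29.443683624267578, 28.8818359375), 6.898914337158203)
15.35 [0.45570907 0.2610512  0.1713968 ] [-0.02953741 -0.24886806 -9.22639736] 0.02722811529715597
15.4 [0.45593264 0.26118134 0.17156152] [ 0.45549881 -0.49460958 -9.29009762] 0.027130504161326185
w12 30478 rim ((518.5806884765625, 283.3043212890625), (148.8737335205078, 120.91007995605469), 5.584981441497803) x [0.4400455  0.59682645] y [0.22088527 0.34859284]
c12 2876 rim ((535.5955810546875, 285.354736328125), (183.28274536132812, 122.32110595703125), 4.6624650955200195) x [0.4404891  0.62913642] y [0.21915181 0.35171862]
s12 2775 rim ((533.2926025390625, 267.00897216796875), (182.22308349609375, 91.29740142822266), 7.109950065612793) x [0.44083154 0.62475273] y [0.21738033 0.32029104]
```

View pics/w12.png

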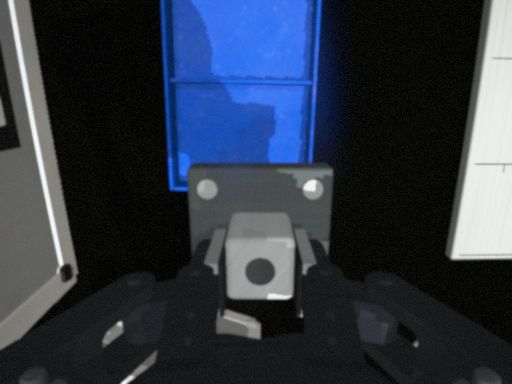

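View pics/c12.png

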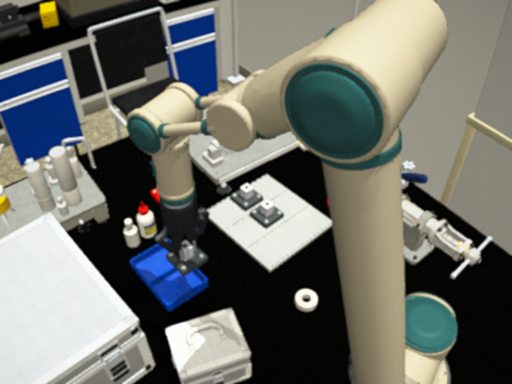

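Run:
```python
from h import *
d=load("pics/w12.npz");W=cloud(d);z=W[...,2]
for u in [185,215,240,270,300]:
    for v in range(70,92): pass
    col=[(v,*(W[v,u]*1000).round(1)) for v in range(72,90)]
    h=[c for c in col if c[3]>18]
    print(u,h[0],h[-1])
# side walls
for v in [110,130,150]:
    r=[(u,*(W[v,u]*1000).round(1)) for u in range(150,340) if 24<W[v,u,2]*1000<33]
    print(v,r[0],[q for q in r if q[0]<250][-1],[q for q in r if q[0]>250][:1],r[-1])
print([(v,*(W[v,178]*1000).round(1)) for v in range(176,196,2)])
fl=W[100:150,200:280].reshape(-1,3);print(np.nanmedian(fl,0))
```

```text
185 (78, np.float64(531.7), np.float64(329.1), np.float64(23.0)) (82, np.float64(528.7), np.float64(329.5), np.float64(20.5))
215 (79, np.float64(533.3), np.float64(305.0), np.float64(24.1)) (82, np.float64(531.1), np.float64(304.9), np.float64(23.8))
240 (79, np.float64(535.4), np.float64(285.3), np.float64(23.9)) (83, np.float64(532.5), np.float64(285.1), np.float64(21.8))
270 (80, np.float64(537.2), np.float64(261.5), np.float64(24.3)) (83, np.float64(535.0), np.float64(261.2), np.float64(23.0))
300 (81, np.float64(539.0), np.float64(237.8), np.float64(24.8)) (84, np.float64(536.8), np.float64(237.2), np.float64(22.6))
110 (166, np.float64(505.5), np.float64(341.7), np.float64(29.0)) (170, np.float64(505.6), np.float64(339.5), np.float64(25.1)) [(311, np.float64(517.7), np.float64(226.2), np.float64(27.0))] (314, np.float64(518.0), np.float64(224.0), np.float64(28.4))
130 (167, np.float64(489.6), np.float64(340.5), np.float64(28.1)) (171, np.float64(489.5), np.float64(338.3), np.float64(24.2)) [(310, np.float64(501.8), np.float64(224.6), np.float64(26.8))] (313, np.float64(502.2),
[... 252 characters left out ...]
), np.float64(221.0), np.float64(29.0))
[(176, np.float64(446.5), np.float64(334.9), np.float64(6.5)), (178, np.float64(444.7), np.float64(334.8), np.float64(6.7)), (180, np.float64(443.1), np.float64(334.5), np.float64(7.9)), (182, np.float64(441.5), np.float64(334.1), np.float64(9.0)), (184, np.float64(442.1), np.float64(332.1), np.float64(17.5)), (186, np.float64(442.1), np.float64(330.5), np.float64(24.0)), (188, np.float64(441.4), np.float64(329.7), np.float64(27.4)), (190, np.float64(440.0), np.float64(329.3), np.float64(29.0)), (192, np.float64(429.3), np.float64(335.7), np.float64(0.2)), (194, np.float64(427.2), np.float64(335.8), np.float64(-0.2))]
[0.49820552 0.28350486 0.00322734]
```

The tray's near half is centred at about (0.490, 0.280). Its divider lies at row 81 and its walls at columns 168 and 311 in the wrist view. I move above it.

{"op": "arm_command", "data": {
  "commands": [
    [2.0, [1.6, 0.9, -2], 0],
    [2.0, [1.6, 1.0, -3], 0],
    [2.0, [0, 0, -3], 0],
    [2.0, [0, 0, 0], 0],
    [2.0, [0, 0, 0], 0],
    [2.0, [0, 0, 0], 0],
    [2.0, [0, 0, 0], 0]
  ]
}}

```text
clock: 16.1
position: [0.4894, 0.2813, 0.0937]
ee_rot: [0.527, -0.525, 0.472, -0.473]
contact_force: [0.2, -0.4, -8.6]
width: 0.0274
```

```bash
python3 look.py wrist w13; python3 look.py side s13
python3 - <<'E'
from h import *
d=load("pics/w13.npz");W=cloud(d)*1000
from rig import manip
st=manip.get_state();p=st["position"]*1000;print(p)
bt=p[2]-40.7+16
m=(abs(W[...,2]-bt)<4)&(np.hypot(W[...,0]-p[0],W[...,1]-p[1])<60);Q=W[m]
print("base",len(Q),cv2.minAreaRect(Q[:,:2].astype(np.float32)),np.median(Q[:,2]),bt,Q[:,0].max())
m=(abs(W[...,2]-(bt+34))<4)&(np.hypot(W[...,0]-p[0],W[...,1]-p[1])<20);Q=W[m]
print("grip",cv2.minAreaRect(Q[:,:2].astype(np.float32)),np.median(Q[:,2]))
v=(W[...,2]>18)&(W[...,2]<30)&(abs(W[...,0]-535)<14)&(abs(W[...,1]-280)<45)
print("div",np.polyfit(W[v][:,1]-280,W[v][:,0],1),v.sum())
E
```

```text
16.15 [0.48916547 0.28130112 0.09355969] [-0.22443828  0.3844895  -9.24862158] 0.027224563253420694
grip [281. 203.] 83 [ 0.5448 -0.0369  0.062 ] ((546.2005004882812, -39.364013671875), (26.747785568237305, 30.75975227355957), 6.306227684020996)
16.2 [0.48886666 0.28123367 0.09330318] [-0.0413465  -0.346535   -8.79889766] 0.027024983018674863
[488.86665918 281.23366727  93.30317522]
base 8584 ((490.5269775390625, 281.61041259765625), (69.68499755859375, 70.41032409667969), 6.164367198944092) 69.12229841353513 68.60317521764671 528.4851224999865
grip ((491.15264892578125, 281.5804748535156), (28.60272216796875, 33.633975982666016), 5.070801258087158) 102.90944310032621
div [-8.90526621e-02  5.34510302e+02] 889
```

View pics/w13.png

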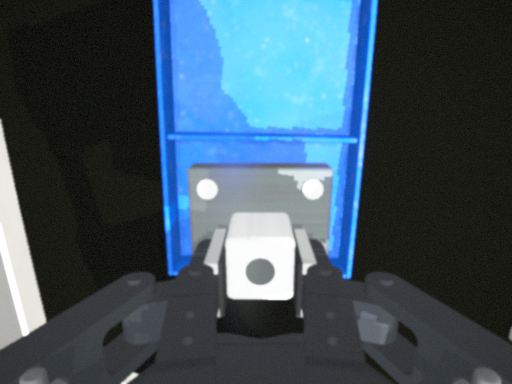

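View pics/s13.png

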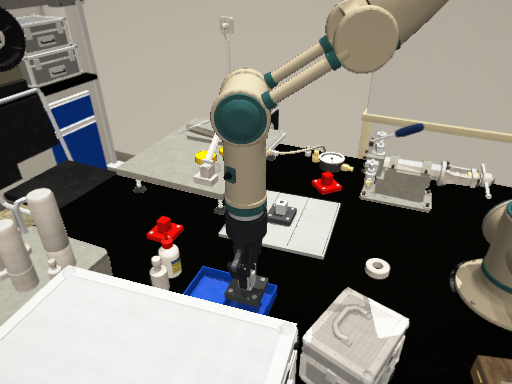

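The foot hangs level, with its base centred at (490.5, 281.6) mm, within 1 mm of the half's centre. I lower it gently.

{"op": "arm_command", "data": {
  "commands": [
    [2.0, [0, 0, -1], 0],
    [2.0, [0, 0, -1], 0],
    [2.0, [0, 0, -1], 0],
    [2.0, [0, 0, -0.6], 0],
    [2.0, [0, 0, -0.4], 0],
    [2.0, [0, 0, -0.3], 0],
    [2.0, [0, 0, -0.2], 0],
    [2.0, [0, 0, 0], 0],
    [2.0, [0, 0, 0], 0]
  ]
}}

```text
clock: 17.1
position: [0.4884, 0.2811, 0.0471]
ee_rot: [0.526, -0.526, 0.472, -0.472]
contact_force: [0.5, 0.5, -8.9]
width: 0.0274
```

{"op": "arm_command", "data": {
  "commands": [
    [2.0, [0, 0, -0.1], 0],
    [2.0, [0, 0, -0.1], 0],
    [2.0, [0, 0, 0], 0],
    [2.0, [0, 0, 0], 0]
  ]
}}

```text
clock: 17.5
position: [0.4882, 0.281, 0.0448]
ee_rot: [-0.526, 0.526, -0.472, 0.472]
contact_force: [-1.0, 0.4, -9.2]
width: 0.0269
```

{"op": "arm_command", "data": {
  "commands": [
    [2.0, [0, 0, -0.1], 0],
    [2.0, [0, 0, 0], 0],
    [2.0, [0, 0, 0], 0]
  ]
}}

```text
clock: 17.8
position: [0.4883, 0.281, 0.0438]
ee_rot: [0.526, -0.526, 0.472, -0.472]
contact_force: [-0.2, -0.5, -7.2]
width: 0.0273
```

Contact begins at z = 0.0438, as predicted.

{"op": "arm_command", "data": {
  "commands": [
    [2.0, [0, 0, -0.05], 0],
    [2.0, [0, 0, 0], 0],
    [2.0, [0, 0, 0], 0]
  ]
}}

```text
clock: 18.1
position: [0.4885, 0.2811, 0.0438]
ee_rot: [0.526, -0.526, 0.472, -0.472]
contact_force: [-0.9, -0.5, -3.1]
width: 0.027
```

{"op": "arm_command", "data": {
  "commands": [
    [3.0, [0, 0, 0], 0],
    [3.2, [0, 0, 0], 0],
    [3.6, [0, 0, 0], 0],
    [4.2, [0, 0, 0], 0],
    [4.2, [0, 0, 0], 0],
    [4.2, [0, 0, 0], 0]
  ]
}}

```text
clock: 18.7
position: [0.4883, 0.281, 0.0434]
ee_rot: [0.526, -0.526, 0.472, -0.472]
contact_force: [0.7, -0.1, -0.6]
width: 0.0421
```

```bash
python3 look.py wrist w14
```

```text
18.75 [0.48826537 0.28098819 0.04333397] [ 0.63785715  0.25152534 -0.63682337] 0.04193931357422452
```

View pics/w14.png

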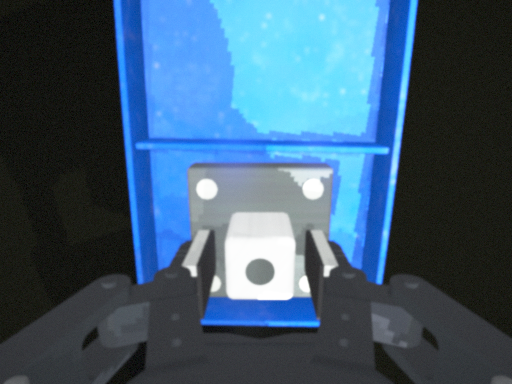

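The foot is released and flat on the floor, clear of all walls, with the grip at (260,255). I retreat straight up.

{"op": "arm_command", "data": {
  "commands": [
    [4.2, [0, 0, 1], 0],
    [4.2, [0, 0, 2], 0],
    [4.2, [0, 0, 4], 0],
    [4.2, [0, 0, 5], 0],
    [4.2, [0, 0, 5], 0],
    [4.2, [-2, -4, 3], 0],
    [4.2, [-2, -4, 0], 0],
    [4.2, [0, 0, 0], 0],
    [4.2, [0, 0, 0], 0],
    [4.2, [0, 0, 0], 0]
  ]
}}

```text
clock: 19.75
position: [0.4501, 0.2044, 0.2414]
ee_rot: [0.527, -0.526, 0.472, -0.472]
contact_force: [0.4, -0.1, -0.6]
width: 0.0419
```

```bash
python3 look.py wrist w15; python3 look.py side s15; python3 look.py scene c15
python3 - <<'E'
from h import *
for f in ["w15","c15","s15"]:
    W=cloud(load(f"pics/{f}.npz"))*1000
    r=np.hypot(W[...,0]-490,W[...,1]-281)<45
    for lo,hi,n in [(13,24,"base"),(47,60,"grip")]:
        Q=W[r&(W[...,2]>lo)&(W[...,2]<hi)]
        if len(Q)>20:
            A=np.c_[Q[:,:2]-Q[:,:2].mean(0),np.ones(len(Q))];k=np.linalg.lstsq(A,Q[:,2],rcond=None)[0]
            print(f,n,len(Q),cv2.minAreaRect(Q[:,:2].astype(np.float32)),np.median(Q[:,2]).round(1),"tilt",k[:2].round(3))
E
```

```text
19.8 [0.45016582 0.20455781 0.24107543] [ 0.28762201 -1.10155602  0.37293712] 0.042110115808335125
grip [251. 197.] 77 [ 0.6338 -0.0297  0.0618] ((635.5421142578125, -32.947994232177734), (28.299226760864258, 28.53371810913086), 9.392837524414062)
19.85 [0.4501405  0.20461048 0.24087047] [ 0.30368898 -0.39441003 -1.26175795] 0.04216042323963639
grip [246. 189.] 81 [ 0.6357 -0.0306  0.061 ] ((637.0264892578125, -33.80718231201172), (31.0636043548584, 29.5418758392334), 13.241081237792969)
grip [267. 205.] 92 [ 0.5473 -0.0377  0.061 ] ((548.3112182617188, -38.86311340332031), (28.544649124145508, 28.597179412841797), 8.282362937927246)
19.9 [0.45007496 0.20460466 0.24074258] [-0.03702641  0.38665521 -0.18027711] 0.04203088760092828
w15 base 3543 ((490.38555908203125, 281.48028564453125), (88.22264862060547, 69.70316314697266), 6.089024543762207) 19.3 tilt [0.    0.002]
w15 grip 857 ((489.1847229003906, 281.16033935546875), (27.259489059448242, 27.374967575073242), 5.863927841186523) 53.1 tilt [-0.006  0.024]
c15 base 492 ((489.9741516113281, 281.8578186035156), (89.5039291381836, 72.23057556152344), 6.476835250854492) 19.4 tilt [0.005 0.011]
c15 grip 115 ((490.4936218261719, 281.8023376464844), (30.229202270507812, 27.538881301879883), 7.01190185546875) 52.0 tilt [ 0.031 -0.028]
s15 base 442 ((492.61376953125, 273.6776428222656), (80.38477325439453, 57.76506423950195), 8.094671249389648) 19.9 tilt [-0.001  0.007]
s15 grip 166 ((486.7652282714844, 281.1295166015625), (28.51508331298828, 29.17923355102539), 3.8948700428009033) 53.3 tilt [ 0.019 -0.088]
```

View pics/s15.png

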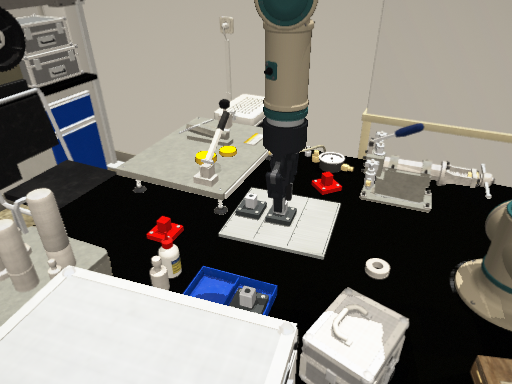

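View pics/w15.png

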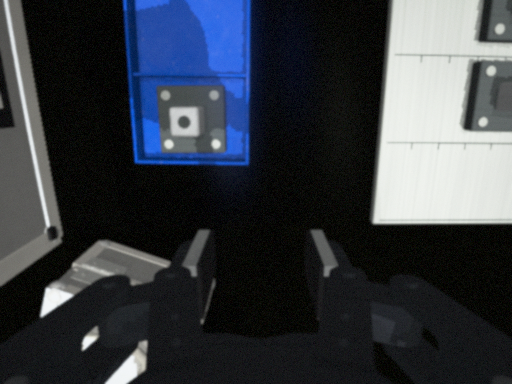

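The foot stands flat in the tray's near half at wrist pixel (190,120): base top at 19.3 mm (expected 19), tilt about 0. The other two feet are still on the plate and the gripper is in free air, so I hand in.

```bash
python3 -c "
from rig import manip
print(manip.sign_off())"
```

```text
the job is handed in; nothing more can be done
None
```

The slippery foot, foot_1, now stands flat in the near half of the blue tray, and the job was handed in at about 20 s; sign-off gave no verdict.

- **Drags:** I pushed each foot along its lane with the loosely straddling jaws, so none was lifted. The camera positions give about 72, 70 and 58 mm for foot_1, foot_2 and foot_3 (numbered from the robot outwards).
- **Resistance:** foot_1 dragged with about 1 N, foot_2 and foot_3 with about 5 N. All three read somewhat above the stated 0.6 and 3.7 N; force noise was about 0.5 N. The contrast is clear, so I took foot_1 as the worn one.
- **Placing:** I set foot_1 down slowly. Contact came at the expected height.

**Last checks:**
- **Foot_1:** its base top is at 19.3 mm against 19 expected, with tilt within 0.01 rad by the wrist camera. It is within about 1 mm of the half's centre. The side camera's fit of the small grip top read 0.09 rad, which I put down to mixed-in side-face points, since the fits to the base do not show it.
- **Other feet:** foot_2 and foot_3 are upright on the plate in the last pictures.
- **Gripper:** it is in free air, with a force reading within noise.
- **Loose items:** the oil bottle and gauge look unmoved in the pictures. I never picked out the steel weight or measured any of the three items at the end, but the arm did nothing near them.

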